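# Clear the V-block fixture, fetch the brass bar from the offcut crate and clamp it

## Task

Get the brass bar ready for welding: first lift the blue can off the V-blocks and set it down gently, upright on the bare bench close beside the fixture. Then take the round brass bar out of the offcut crate, leaving the other offcuts in the crate, lay it (do not drop it) in the grooves of both V-blocks, centred under the clamp, and push the red clamp handle all the way down so that the pad grips the bar. Keep the can upright and leave the grinder, hammer and square where they lie.

Things in the scene. Friction and masses are not known exactly. Their poses are not given: they have to be found in the camera images.
- fixture: Weld fixture, screwed down; z up, origin on the bench midway between two steel V-blocks. Grey base plate 12 mm thick: x -95 to 95, y -45 to 180 mm. V-blocks 40 (x) x 50 (y) mm, centred at x = -48 and 48 mm (56 mm clear between), flat tops 52 mm above the bench. Their 90-degree grooves run along x at y = 0, 30 mm wide, 15 mm deep. A toggle clamp stands at +y (see clamp_pivot).
- v_seat (a point): The point on the fixture where the centre of the brass bar belongs: between the two V-blocks, on the axis of a 22 mm bar lying in the grooves (53 mm above the bench), right under the closed clamp pad. Its axes are the fixture's.
- clamp_pivot (a point): Turning axis (along the fixture's x) of the toggle clamp's arm, at y = 100, z = 95 mm of the fixture. The clamp stands on a riser 50 mm wide, 60 mm high, y = 90 to 176 mm. The arm is 111 mm long, 16 mm wide. Open it stands upright, its end 205 mm above the bench at y = 115 to 125 mm, its pad jutting 36 mm towards the V-blocks (to y = 80 mm). Closed it lies level over them.
- clamp_arm (a joint): Angle of the clamp arm, rad: 0 open (upright, 10 degrees past the vertical), about 1.75 closed (level, the pad on the bar). It is driven by the red handle through the toggle link.
- handle_grip (a point): On the axis of the red toggle handle, 120 mm from its hinge; the handle points along this point's y. Round grip 20 mm thick, 65 to 155 mm from the hinge. Open it leans to the fixture's +y, 67 degrees above level, hinge at y = 120, z = 92 mm of the fixture; closed it lies level (or 4 degrees below) on its stop, pointing to +y, hinge at y = 100, z = 115 mm. Stays where left; under 10 N closes it.
- clamp_pad: Black rubber pad (18 mm diameter, 13 mm high, up to 8 mm sprung travel) on the spindle at the end of the clamp arm, 100 mm from the arm's turning axis. Origin in the middle of its pressing face; closed, it bears on the top of the bar at its middle.
- can: Blue lidded steel can, 100 mm diameter, 93 mm high to the lid, 0.3 to 0.65 kg, upright, standing across the V-block tops at the start. Origin at the centre of its underside, z up. A fixed hoop handle stands over the lid in its x-z plane.
- can_handle (a point): Middle of the can's black handle grip: a level round bar 14 mm thick and 46 mm long along the can's x, 132 mm above the can's underside and 39 mm above its lid. The hoop's steel legs come down at 36 mm either side.
- crate: Open green-painted wooden offcut crate, fixed: 216 (x) x 276 (y) x 55 mm high outside, walls and floor 8 mm. Origin under its centre on the bench. Holds four bars side by side, lying roughly along its x (within 7 degrees), about 56 mm apart, and four loose flat strips lying across the ends of the bars.
- brass_bar: The target: yellow brass round bar, 22 mm diameter, 160 mm long, 0.35 to 0.65 kg. Origin at its centre, x along its axis (y and z may be turned about it). Lies on the crate floor in any of the four places; flat strips lie across it near both ends, leaving its middle 75 mm bare, and slide off when the bar is lifted.
- steel_round: Offcut: bright steel round bar, 22 mm diameter, 160 mm long. Origin at its centre, x along it. Stays in the crate.
- alu_square: Offcut: aluminium square bar, 22 x 22 x 160 mm. Origin at its centre, x along it. Stays in the crate.
- dark_hex: Offcut: dark steel hexagon bar, 22 mm across flats, 160 mm long. Origin at its centre, x along it. Stays in the crate.
- strip_a: Offcut: grey flat strip 25 (x) x 100 (y) x 6 mm, lying across two neighbouring bars near the crate's +x end. Origin at the centre of its underside. May shift, but stays in the crate.
- strip_b: Offcut: dark flat strip 25 (x) x 100 (y) x 6 mm, lying across two neighbouring bars near the crate's -x end. Origin at the centre of its underside. May shift, but stays in the crate.
- strip_c: Offcut: steel flat strip 20 (x) x 100 (y) x 6 mm, lying across two neighbouring bars near the crate's -x end. Origin at the centre of its underside. May shift, but stays in the crate.
- strip_d: Offcut: aluminium flat strip 30 (x) x 100 (y) x 6 mm, lying across two neighbouring bars near the crate's +x end. Origin at the centre of its underside. May shift, but stays in the crate.
- grinder: Bystander: blue angle grinder lying disc up, beyond the crate; 270 mm long along x, with a 135 mm disc guard centred at x = 65 mm, 83 mm high. Origin on the bench under the body. Leave alone.
- hammer: Bystander: hammer lying on the bench beyond the fixture, about 260 mm long along x. Leave alone.
- square: Bystander: engineer's square lying flat on the bench beyond the clamp handle: dark stock 18 x 75 x 14 mm, blade 120 x 22 x 4 mm along x; all lies within 85 mm of its origin. Leave alone.
There are look-alikes about, which are no part of the job. Several things have the shape of the brass_bar; the one meant has the colours described above. Leave any purple look-alike of the steel_round alone.

How it is judged (in metres and radians):
On the way, in this order (a step that is already met when the one before it is completed fails the run):
1. the can stands upright and released on the bench close beside the fixture (height (world z) of can below 0.006 m and angle between can's own z axis and vertical below 0.1 rad and horizontal distance between can and fixture below 0.32 m and contact force between can and fixture below 0.2 N and contact force between the fingers and can below 0.3 N and linear speed of can below 0.02 m/s), for 0.2 s.
2. the brass bar is lifted out of the crate (height (world z) of brass_bar above 0.08 m and contact force between the fingers and brass_bar above 1 N), for 0.1 s.
3. the brass bar lies released in both V-blocks, the clamp still open (x of brass_bar in the frame of v_seat between -0.022 and 0.022 m and y of brass_bar in the frame of v_seat between -0.005 and 0.005 m and z of brass_bar in the frame of v_seat between -0.004 and 0.004 m and angle between the x axis of brass_bar and the x axis of fixture, either way round below 0.06 rad and contact force between the fingers and brass_bar below 0.3 N and linear speed of brass_bar below 0.02 m/s and value of joint clamp_arm below 0.6 rad), for 0.1 s.
4. the clamp handle is fully down and the pad grips the bar (angle between handle_grip's own y axis and vertical above 1.47 rad and contact force between clamp_pad and brass_bar above 5 N), for 0.2 s.
At the end, for the whole second after the job is handed in: Can upright (0.1 rad) on the bench, clear of and within 32 cm of the V-block centre. Brass bar at rest in both grooves: centre within 22 mm along, 5 mm across, 4 mm in height of v_seat, in line to 0.06 rad. Handle within 0.1 rad of level, pad pressing over 5 N. Other seven offcuts in the crate (all of step 4 and height (world z) of can below 0.006 m and angle between can's own z axis and vertical below 0.1 rad and horizontal distance between can and fixture below 0.32 m and contact force between can and fixture below 0.2 N and linear speed of each of can, brass_bar below 0.02 m/s and x of brass_bar in the frame of v_seat between -0.022 and 0.022 m and y of brass_bar in the frame of v_seat between -0.005 and 0.005 m and z of brass_bar in the frame of v_seat between -0.004 and 0.004 m and angle between the x axis of brass_bar and the x axis of fixture, either way round below 0.06 rad and horizontal distance between each of steel_round, alu_square, dark_hex, strip_a, strip_b, strip_c, strip_d and crate below 0.15 m and height (world z) of each of steel_round, alu_square, dark_hex, strip_a, strip_b, strip_c, strip_d below 0.08 m); the robot touches nothing.
It fails at once if the can is tipped by more than 0.5 rad (angle between can's own z axis and vertical above 0.5 rad).
It fails at once if the can is dropped on the bench (faster than 0.5 m/s in the last 15 mm) (height (world z) of can below 0.015 m and linear speed of can above 0.5 m/s).
It fails at once if the bar is dropped on the V-blocks (faster than 0.5 m/s in the last 15 mm) (horizontal distance between brass_bar and v_seat below 0.06 m and z of brass_bar in the frame of v_seat below 0.015 m and linear speed of brass_bar above 0.5 m/s).
It fails at once if the grinder, hammer or square is moved by more than 30 mm (distance of any of grinder, hammer, square from where it was at the start of the episode above 0.03 m).
It also fails if it takes over 56 s, if anything falls off the work surface, if the arm or the gripper's body presses on something with over 40 N, if the wrist force passes 120 N, or if a joint passes its speed limit or range.

## Robot

A 6-joint arm with a two-finger parallel gripper is mounted at the origin on the work surface. World frame = base frame: x ahead of the robot, y to its left, z up, the work surface at z = 0. Lengths are in m, angles in degrees, forces in N, time in s.
With the tool pointing down it reaches from about 0.325 to 0.775 m from the base axis. Payload 5.5 kg.
Tool frame: the origin (TCP) lies at the very end of the fingers, on their centre line; the grasp point (between the pads) lies 19 mm behind it (manip.tcp_to_grasp is the distance from the TCP to the grasp point, in m); z points along the fingers, y is the line along which they close (so a half turn about z gives the same grasp; the last joint's range is limited). The gripper opens to 85 mm and grips with 20 to 120 N. Pads are 22 mm wide; open, the fingers measure 114 mm over their backs; the gripper's body (76 mm by 85 mm) begins 54 mm behind the grasp point. The pads swing forward as they close: fully open they stand 13 mm farther back than shut.
Start: joints at [71.981, 5.22, 70.514, -0, 104.267, -3.249], TCP at [0.153, 0.58, 0.231] pointing down, gripper open.
Joint ranges: [-164.24, 164.24], [-49.07, 125.15], [9.68, 141.18], [-86.29, 266.29], [3.28, 154.24], [-151.56, 151.56]. Speed limits (degrees/s): [147.25, 147.25, 172.46, 180, 180, 180].

## Interface

Orientations are given as [roll, pitch, yaw] about the fixed x, y, z axes, in that order (R = Rz(yaw) Ry(pitch) Rx(roll)).
In Python, from station import manip gives the robot as it stands.
- The arm moves only by the tool carry_out, never from a script. Its arguments are lists of equal length, an entry for each row: "dp": the shift along the tool's x, y, z in mm, a list of three; "turn": the turn, a rotation vector about the tool's x, y, z in degrees, a list of three; "claw": the opening, from -1 (shut) to 1 (fully open). In form: {"dp": [[dx, dy, dz], ...], "turn": [[rx, ry, rz], ...], "claw": [claw, ...]}. A call has 1 to 20 rows; each row is the pose to reach, as a shift and turn from the pose commanded when the call began, along the tool's axes at that moment; what a row does not reach only later rows make up. A row lasts 1/8 s, in which the tool goes at most 62.5 mm and 10.7 degrees, less where a joint would pass 70% of its speed; a pose out of reach is approached as far as the arm can. A call with a gripper value outside its range is refused whole. The fingers move at their own pace and stop on an object; "force" is the grip in N (left out, the last holds). Time passes only in rows, so rows that repeat a pose let the fingers close. It gives the time, the measured TCP pose, the force, the opening and the grip force at its end, in the units of the state.
- manip.sense(): the state, without advancing time (a new reading comes with each control period).
- manip.read_camera(name): name is "scene" or "top" or "wrist"; returns (picture, depth): 420x560x3 uint8, blue, green, red; 420x560 float32, m along the optical axis (not along the pixel's ray), 0 where there is no reading.
- manip.get_calibration(name): a dict with "vertical_fov" (degrees; the focal length in pixels is half the picture's height over the tangent of half this angle, whatever the lens; pixels are square), "cx", "cy" (the principal point, pixels), "rvec" (rotation vector, rad) and "tvec" (3), from world to camera coordinates, as OpenCV has them; the wrist camera has in their place "T_tool_cam" (4x4, takes a point from camera to tool coordinates, whose origin is the TCP and whose axes are the flange's). Camera axes: x right, y down, z forward; pixel columns grow to the right and rows downward; lengths in m; the calibration is good to about 2 mm. A picture is of the moment at which its call begins: read the wrist's pose just before it. get_calibration takes no time and is no camera call.
- manip.finish_job(): hands the job in; it is judged then, once.
Trained networks look in the newest picture that a camera, given by its name, has taken for a name from the list of things; names that differ only in an ending like _2 or _b are one class to them, and where a whole thing is asked for, a point or a joint stands for the part that bears it (a point fixed in the world has none). Each returns a list of dicts, best first, with "p" (0 to 1); they miss things now and then, are a little off and sometimes report something else, mostly with a low value. They report only what shows in the picture. A call takes as long as a camera call. They do not tell look-alikes from the thing itself.
- manip.search_frame(camera, name): "at" ([column, row] in pixels, amid what is visible of it).
- manip.masks_of(camera, name): "region" (420x560 bool, what is visible of it) and "at" ([column, row] in pixels, amid what is visible of it).
- manip.tip_of(camera, name): "at" ([column, row] in pixels: a listed point, or the origin of a listed thing).
The state is a dict: "time": time; "qpos": joint angles; "qd": joint speeds; "joint_efforts": joint torques, N m; "eef_pos": TCP position; "orientation": TCP orientation; "wrist_force": force on the tool from outside, world axes, zero at the start; "torque": the same for the moment, N m; "opening": finger opening in m; "grasp_force": force on a finger pad.
Only numpy, scipy, OpenCV 4.12 (cv2) and the standard library are available. Lean on these libraries where they do the work, as an engineer would, in place of code of your own. Each camera call takes 0.05 s, during which the arm holds its last target. There are 200 camera calls.

## Working session

There is one attempt and no reset: what is moved stays moved. The work goes in short steps, Python scripts to look and compute and a tool call to move; the robot and the scene stay as the last step left them, time stands still between calls to the robot, and variables do not carry over. Pictures are saved under pics/ and viewed, at most 11 in all, crops included, and the job is handed in when it is done.

Besides the shell and the picture viewer there is one more tool, called after "Request:" by a JSON object that holds its "name" and its "arguments", one argument or row to a line. carry_out: Moves the arm, as the interface text tells. Its arguments: {"type":"object","properties":{"dp":{"type":"array"},"turn":{"type":"array"},"claw":{"type":"array"},"force":{"type":"number"}},"required":["dp","turn","claw"]}

```bash
mkdir -p pics
cat > h.py <<'E'
import numpy as np, cv2
from scipy.spatial.transform import Rotation as R
from station import manip
def campose(n):
    c=manip.get_calibration(n); f=210/np.tan(np.radians(c["vertical_fov"])/2)
    if "rvec" in c:
        Rm=cv2.Rodrigues(np.array(c["rvec"],float))[0]; t=np.array(c["tvec"],float).ravel()
        T=np.eye(4);T[:3,:3]=Rm.T;T[:3,3]=-Rm.T@t
    else:
        s=manip.sense(); T=np.eye(4);T[:3,:3]=R.from_euler('xyz',s["orientation"],degrees=True).as_matrix();T[:3,3]=s["eef_pos"]
        T=T@np.array(c["T_tool_cam"])
    return T,f,c["cx"],c["cy"],c
def cloud(n,d,cp):
    T,f,cx,cy,_=cp; v,u=np.mgrid[:420,:560]
    P=np.stack([(u-cx)/f*d,(v-cy)/f*d,d],-1)@T[:3,:3].T+T[:3,3]
    P[d<=0]=np.nan
    return P
def proj(cp,p):
    T,f,cx,cy,_=cp; q=(np.asarray(p)-T[:3,3])@T[:3,:3]; return q[...,:2]/q[...,2:]*f+[cx,cy]
def ray(cp,uv,z):
    T,f,cx,cy,_=cp; d=T[:3,:3]@np.array([(uv[0]-cx)/f,(uv[1]-cy)/f,1]); o=T[:3,3]; return o+d*(z-o[2])/d[2]
E
python3 - <<'E'
from h import *
print(manip.sense())
for n in ["scene","top"]:
    im,d=manip.read_camera(n); cp=campose(n); print(n,cp[4], cp[0][:3,3])
    cv2.imwrite(f"pics/{n}0.png",im); np.savez(f"{n}0.npz",im=im,d=d)
    for k in ["brass_bar","can_handle","can","handle_grip","v_seat","clamp_pivot","fixture","crate","steel_round","grinder","square","hammer"]:
        print(k,[(round(r["p"],2),np.round(r["at"]).tolist()) for r in manip.tip_of(n,k)[:4]])
E
```

```text
{'time': 0.0, 'qpos': array([ 7.19804282e+01,  5.26125869e+00,  7.05814760e+01,  1.41834376e-04,
        1.04266163e+02, -3.24802085e+00]), 'qd': array([-0.06617844,  0.07720653,  0.09001144, -0.00504778,  0.08473065,
       -0.05705268]), 'joint_efforts': array([-1.32949634e-03, -4.58715463e+01, -4.18034112e+01, -1.46107923e-04,
        1.13360700e-02,  7.44327565e-06]), 'eef_pos': array([0.15288729, 0.57990577, 0.23017417]), 'orientation': array([-1.79891285e+02, -6.30724151e-03,  1.65228478e+02]), 'wrist_force': array([-0.16050326, -0.17147762, -0.45470116]), 'torque': array([ 0.06387663, -0.01644829,  0.01692322]), 'grasp_force': 0.0, 'opening': 0.08540298590233437}
scene {'vertical_fov': 48.443360254782704, 'cx': 280.08686835549344, 'cy': 205.79059821940174, 'rvec': array([ 2.00998279,  1.34197102, -0.54518735]), 'tvec': array([-0.09970794, -0.23958967,  1.62094422])} [ 1.25288354 -0.43632324  0.96680397]
brass_bar [(0.64, [193.0, 259.0]), (0.63, [119.0, 276.0]), (0.6, [147.0, 207.0])]
can_handle [(0.69, [355.0, 169.0])]
can [(0.85, [349.0, 209.0])]
handle_grip [(0.85, [405.0, 1
[... 677 characters left out ...]
.34865162 -0.08963923  1.46988554]
brass_bar [(0.95, [437.0, 237.0]), (0.91, [396.0, 318.0]), (0.81, [377.0, 227.0]), (0.2, [175.0, 232.0])]
can_handle [(0.77, [206.0, 222.0]), (0.4, [314.0, 227.0]), (0.16, [368.0, 252.0])]
can [(0.93, [215.0, 229.0]), (0.45, [172.0, 235.0])]
handle_grip [(0.73, [140.0, 235.0]), (0.61, [373.0, 231.0]), (0.5, [127.0, 174.0]), (0.47, [354.0, 144.0])]
v_seat []
clamp_pivot [(0.93, [172.0, 234.0]), (0.25, [367.0, 250.0])]
fixture [(0.94, [215.0, 229.0])]
crate [(0.75, [344.0, 230.0])]
steel_round [(0.6, [450.0, 171.0]), (0.49, [335.0, 229.0])]
grinder [(0.77, [350.0, 144.0]), (0.55, [140.0, 232.0])]
square [(0.84, [127.0, 173.0])]
hammer [(0.89, [222.0, 136.0])]
```

View pics/top0.png

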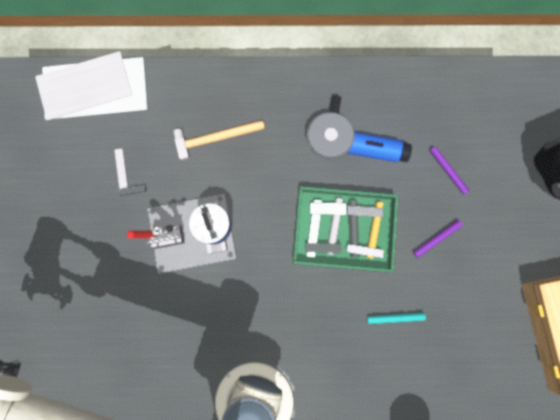

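View pics/scene0.png

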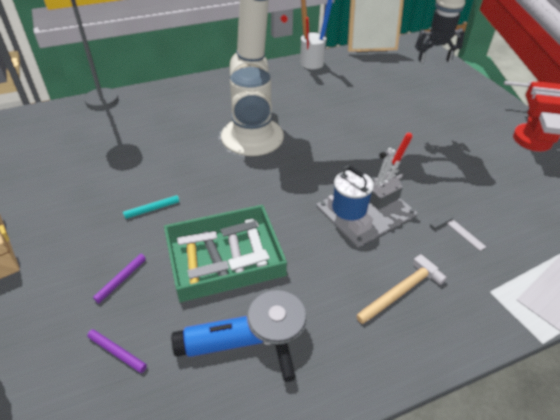

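Top view candidates for the brass bar are yellow (376,230) in the crate, purple (437,237) and (450,170), and teal (397,318). Only the yellow one in the crate fits the description. The can is at (209,222), the clamp and red handle lie to its left (140,235), and the crate is at (345,229).

Run:
```python
from h import *
D={n:np.load(n+"0.npz") for n in("top","scene")}
cps={n:campose(n) for n in D}
P={n:cloud(n,D[n]["d"],cps[n]) for n in D}
def rect(Q): 
    r=cv2.minAreaRect((Q*1000).astype(np.float32)); return np.round(r[0],1),np.round(r[1],1),round(r[2],2)
for n in D:
    p=P[n]; im=D[n]["im"].astype(int); hsv=cv2.cvtColor(D[n]["im"],cv2.COLOR_BGR2HSV)
    print(n,"table z",np.nanmedian(p[...,2][(abs(p[...,0]-.45)<.15)&(abs(p[...,1]+.05)<.04)]))
    c=ray(cps["top"],(209,222),.1)
    near=(abs(p[...,0]-c[0])<.17)&(p[...,1]>c[1]-.1)&(p[...,1]<c[1]+.25)
    m=near&(p[...,2]>.007)&(p[...,2]<.018); print("plate",rect(p[m][:,:2]),m.sum())
    m=near&(p[...,2]>.14)&(p[...,2]<.150)&(np.hypot(p[...,0]-c[0],p[...,1]-c[1])<.07); print("lid",rect(p[m][:,:2]),m.sum(), cv2.minEnclosingCircle((p[m][:,:2]*1000).astype(np.float32)))
    m=near&(p[...,2]>.170)&(np.hypot(p[...,0]-c[0],p[...,1]-c[1])<.05); print("hoop",rect(p[m][:,:2]),m.sum(),np.nanmax(p[...,2][m]))
    red=(hsv[...,1]>150)&((hsv[...,0]<6)|(hsv[...,0]>174))&near; q=p[red]; q=q[np.isfinite(q[:,0])]
    print("red",len(q),q.mean(0),q.min(0),q.max(0))
    yel=(hsv[...,1]>130)&(hsv[...,0]>18)&(hsv[...,0]<32)&(p[...,0]>.25)&(p[...,0]<.55)&(p[...,1]<-.1)&(p[...,1]>-.5)&(p[...,2]<.05)
    print("yel",yel.sum(),rect(p[yel][:,:2]),np.nanmedian(p[yel],0))
    gr=(p[...,2]>.050)&(p[...,2]<.06)&(hsv[...,0]>60)&(hsv[...,0]<85)&(hsv[...,1]>90)&(p[...,0]>.2)&(p[...,0]<.62)&(p[...,1]<-.05); print("crate",gr.sum(),rect(p[gr][:,:2]))
```

```text
top table z 0.0003329739452118119
plate (array([487.9, 191. ]), array([349.2, 339.5]), 89.95) 3092
lid (array([483.2, 109.2]), array([99.5, 99.1]), 3.75) 936 ((482.2557373046875, 109.95780944824219), 50.97957229614258)
hoop (array([482.2, 109.4]), array([78.5, 13.6]), 20.57) 141 0.19784750845863242
red 132 [0.4462089  0.27178841 0.20881371] [0.43799198 0.2517728  0.16854333] [0.45505494 0.29284887 0.23912271]
yel 60 (array([ 489.6, -338. ]), array([  6.1, 121.8]), 78.38) [ 0.46919252 -0.33328523  0.02791952]
crate 666 (array([ 474.4, -255.2]), array([271.6, 212.4]), 85.05)
scene table z 0.0017845169715139941
plate (array([485.3, 193.1]), array([333.7, 338.6]), 1.83) 1734
lid (array([484.7, 111.5]), array([100.5,  98.2]), 46.9) 648 ((481.7760314941406, 113.19441986083984), 52.59978485107422)
hoop (array([483.2, 112.8]), array([77.6, 15.4]), 24.47) 137 0.1961771274799483
red 169 [0.45337494 0.27251427 0.19937455] [0.44045699 0.25168141 0.15427511] [0.46214577 0.29177333 0.2364776 ]
yel 91 (array([ 483.4, -339.4]), array([ 16.8, 121.8]), 78.34) [ 0.45977973 -0.33325147  0.02938814]
crate 810 (array([ 476.7, -253.1]), array([270.2, 216. ]), 84.83)
```

```bash
cat >> h.py <<'E'
def go(pos,yaw):
    s=manip.sense(); R0=R.from_euler('xyz',s["orientation"],degrees=True); R1=R.from_euler('xyz',[180,0,yaw],degrees=True)
    d=R0.inv().apply(np.array(pos)-s["eef_pos"])*1000; w=np.degrees((R0.inv()*R1).as_rotvec()); print("dp",np.round(d,1).tolist(),"turn",np.round(w,1).tolist())
E
python3 - <<'E'
from h import *
print(np.round(manip.get_calibration("wrist")["T_tool_cam"],3),manip.get_calibration("wrist")["vertical_fov"])
go([.45,.13,.36],-172)
E
```

```text
[[ 0.    -0.957 -0.29   0.074]
 [ 1.    -0.     0.001 -0.   ]
 [-0.001 -0.29   0.957 -0.142]
 [ 0.     0.     0.     1.   ]] 69.30425855686657
dp [-402.0, -359.6, -128.7] turn [-0.0, 0.0, -22.8]
```

Request:
{"name": "carry_out", "arguments": {
  "dp": [
    [-50,-40,-60],
    [-100,-80,-110],
    [-150,-125,-129],
    [-200,-175,-129],
    [-250,-220,-129],
    [-300,-270,-129],
    [-350,-315,-129],
    [-402,-360,-129],
    [-402,-360,-129],
    [-402,-360,-129],
    [-402,-360,-129]
  ],
  "turn": [
    [0,0,-5],
    [0,0,-10],
    [0,0,-15],
    [0,0,-20],
    [0,0,-22.8],
    [0,0,-22.8],
    [0,0,-22.8],
    [0,0,-22.8],
    [0,0,-22.8],
    [0,0,-22.8],
    [0,0,-22.8]
  ],
  "claw": [1,1,1,1,1,1,1,1,1,1,1],
  "force": 50
}}

```text
time: 2.68
eef_pos: [0.4501, 0.1292, 0.3601]
orientation: [180.0, -0.0, -172.1]
wrist_force: [-0.8, -0.6, 0.3]
opening: 0.0855
grasp_force: 0.0
```

Run:
```python
from h import *
n="wrist"; cp=campose(n); im,d=manip.read_camera(n); cv2.imwrite("pics/w1.png",im); p=cloud(n,d,cp); np.savez("w1.npz",im=im,p=p,d=d)
print(manip.sense()["eef_pos"],manip.sense()["time"])
for k in ["can_handle","can","handle_grip","clamp_pivot","fixture"]:
    print(k,[(round(r["p"],2),np.round(r["at"]).tolist()) for r in manip.tip_of(n,k)[:3]])
def rect(Q): 
    r=cv2.minAreaRect((Q*1000).astype(np.float32)); return np.round(r[0],1),np.round(r[1],1),round(r[2],2)
c=np.array([.482,.11]); rr=np.hypot(p[...,0]-c[0],p[...,1]-c[1])
m=(p[...,2]>.14)&(p[...,2]<.150)&(rr<.065); print("lid",rect(p[m][:,:2]),cv2.minEnclosingCircle((p[m][:,:2]*1000).astype(np.float32)),np.median(p[m][:,2]))
m=(p[...,2]>.175)&(rr<.05); print("hoop",rect(p[m][:,:2]),np.percentile(p[m][:,2],98))
m=(p[...,2]>.048)&(p[...,2]<.055)&(rr<.13); print("tops",rect(p[m][:,:2]),m.sum())
```

```text
[0.44963882 0.13012221 0.36034441] 2.725
can_handle [(0.87, [263.0, 217.0]), (0.17, [70.0, 123.0])]
can [(0.67, [266.0, 190.0])]
handle_grip [(0.81, [424.0, 208.0])]
clamp_pivot [(0.55, [339.0, 189.0])]
fixture []
lid (array([482.4, 111.6]), array([99.8, 99.9]), 9.39) ((482.6123352050781, 111.78888702392578), 50.648681640625) 0.1448608600929285
hoop (array([466.3, 114.2]), array([86.1, 69.4]), 49.77) 0.45724206025724506
tops (array([435.4, 150.9]), array([146.3,  55.9]), 70.73) 361
```

View pics/w1.png

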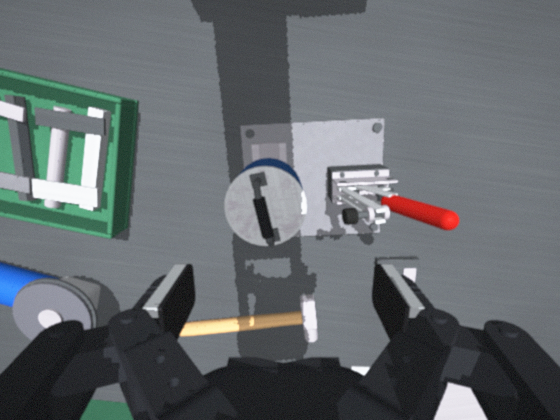

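Wrist view: the can lid is at (264,205) with its hoop at about 21° yaw, the open clamp at (355,195), the red handle at (425,210), and the crate edge at left. Next I grasp the hoop and fit the fixture pose.

Run:
```python
from h import *
z=np.load("w1.npz");p=z["p"]; 
v,u=np.mgrid[:420,:560]
m=(p[...,2]>.006)&(p[...,2]<.018)&(v>100)&(v<255)&(u>220)&(u<400)
m=cv2.morphologyEx(m.astype(np.uint8),cv2.MORPH_OPEN,np.ones((3,3)))>0
n,l,st,_=cv2.connectedComponentsWithStats(m.astype(np.uint8)); k=1+st[1:,4].argmax(); m=l==k
r=cv2.minAreaRect((p[m][:,:2]*1000).astype(np.float32)); print("plate",r, np.round(cv2.boxPoints(r)),st[k])
c=np.array([.4825,.111]); rr=np.hypot(p[...,0]-c[0],p[...,1]-c[1])
m=(p[...,2]>.175)&(p[...,2]<.2)&(rr<.06); q=p[m]; print(len(q),q.mean(0),np.percentile(q[:,2],98)); w,V=np.linalg.eigh(np.cov(q[:,:2].T)); print(np.degrees(np.arctan2(V[1,1],V[0,1])), cv2.minAreaRect((q[:,:2]*1000).astype(np.float32)))
go([.482,.111,.26],-159); go([.482,.111,.166],-159)
```

```text
plate ((467.7494201660156, 181.71920776367188), (190.2463836669922, 225.17465209960938), 10.754164695739746) [[353. 275.]
 [395.  53.]
 [582.  89.]
 [540. 310.]] [ 241  119  144  118 7869]
693 [0.4787596  0.11095796 0.18750069] 0.1916770704704449
-159.5100541076521 ((482.4193115234375, 111.64414978027344), (78.37781524658203, 14.039610862731934), 20.163677215576172)
dp [-29.5, -24.3, 100.6] turn [0.0, 0.0, -12.8]
dp [-29.4, -24.3, 194.6] turn [0.0, 0.0, -12.8]
```

Request:
{"name": "carry_out", "arguments": {
  "dp": [
    [-15,-12,40],
    [-30,-24,95],
    [-30,-24,130],
    [-30,-24,165],
    [-30,-24,195],
    [-30,-24,195],
    [-30,-24,195],
    [-30,-24,195],
    [-30,-24,195],
    [-30,-24,195],
    [-30,-24,195]
  ],
  "turn": [
    [0,0,-7],
    [0,0,-12.6],
    [0,0,-12.6],
    [0,0,-12.6],
    [0,0,-12.6],
    [0,0,-12.6],
    [0,0,-12.6],
    [0,0,-12.6],
    [0,0,-12.6],
    [0,0,-12.6],
    [0,0,-12.6]
  ],
  "claw": [0.7,0.4,0.2,0.2,0.2,0.2,-1,-1,-1,-1,-1],
  "force": 50
}}

```text
time: 4.35
eef_pos: [0.4837, 0.1104, 0.1675]
orientation: [-180.0, 0.2, -159.4]
wrist_force: [-0.5, 1.5, 6.4]
opening: 0.0122
grasp_force: 48.8
```

Run:
```python
from h import *
s=manip.sense(); print(s["eef_pos"],s["orientation"],s["opening"],s["grasp_force"],s["wrist_force"])
for q in([.482,.112,.226],[.445,-.03,.226],[.445,-.03,.116]): go(q,-159)
```

```text
[0.483698   0.11043825 0.16746726] [-179.99337326    0.20664765 -159.35767439] 0.012239027391388336 48.792232275009155 [-0.49078091  1.47306081  6.35827502]
dp [0.8, 2.1, -58.5] turn [-0.0, 0.2, -0.4]
dp [85.5, -117.8, -58.8] turn [-0.0, 0.2, -0.4]
dp [85.9, -117.8, 51.2] turn [-0.0, 0.2, -0.4]
```

Request:
{"name": "carry_out", "arguments": {
  "dp": [
    [0,0,-8],
    [0,0,-25],
    [0,0,-45],
    [5,-8,-58],
    [16,-25,-60],
    [33,-46,-60],
    [52,-71,-60],
    [69,-95,-60],
    [80,-110,-60],
    [85,-117,-60],
    [86,-118,-52],
    [86,-118,-35],
    [86,-118,-15],
    [86,-118,5],
    [86,-118,22],
    [86,-118,35],
    [86,-118,43],
    [86,-118,47],
    [86,-118,47]
  ],
  "turn": [
    [0,0,0],
    [0,0,0],
    [0,0,0],
    [0,0,0],
    [0,0,0],
    [0,0,0],
    [0,0,0],
    [0,0,0],
    [0,0,0],
    [0,0,0],
    [0,0,0],
    [0,0,0],
    [0,0,0],
    [0,0,0],
    [0,0,0],
    [0,0,0],
    [0,0,0],
    [0,0,0],
    [0,0,0]
  ],
  "claw": [-1,-1,-1,-1,-1,-1,-1,-1,-1,-1,-1,-1,-1,-1,-1,-1,-1,-1,-1],
  "force": 60
}}

```text
time: 6.72
eef_pos: [0.4442, -0.0308, 0.1185]
orientation: [-180.0, 0.0, -159.4]
wrist_force: [0.3, 0.4, -5.9]
opening: 0.0117
grasp_force: 58.5
```

Run:
```python
from h import *
s=manip.sense(); print(s["eef_pos"],s["orientation"],s["opening"],s["wrist_force"])
n="scene"; cp=campose(n); im,d=manip.read_camera(n); p=cloud(n,d,cp); hsv=cv2.cvtColor(im,cv2.COLOR_BGR2HSV)
b=(np.hypot(p[...,0]-.445,p[...,1]+.03)<.06)&(p[...,2]<.13)&(hsv[...,0]>100)&(hsv[...,0]<130)&(hsv[...,1]>100)
q=p[b]; print(b.sum(),q.min(0),q.max(0),np.percentile(q[:,2],[2,98]))
l=(np.hypot(p[...,0]-.445,p[...,1]+.03)<.06)&(p[...,2]>.08)&(p[...,2]<.11)&(hsv[...,1]<80); q=p[l]; A=np.c_[q[:,:2]-q[:,:2].mean(0),np.ones(len(q))]; print(len(q),np.median(q,0),np.linalg.lstsq(A,q[:,2],rcond=None)[0])
cv2.imwrite("pics/s2.png",cv2.resize(im[120:300,200:440],None,fx=3,fy=3))
```

```text
[ 0.44416792 -0.03076106  0.11849552] [-1.79990420e+02  1.76539441e-02 -1.59373295e+02] 0.011734509320176518 [ 0.31503432  0.40460323 -5.90491913]
685 [ 0.43167862 -0.0788877   0.0004746 ] [0.49505585 0.00974717 0.08660528] [0.00642372 0.083942  ]
699 [ 0.45344072 -0.03844193  0.09742319] [-0.03216495  0.02852497  0.09733941]
```

View pics/s2.png

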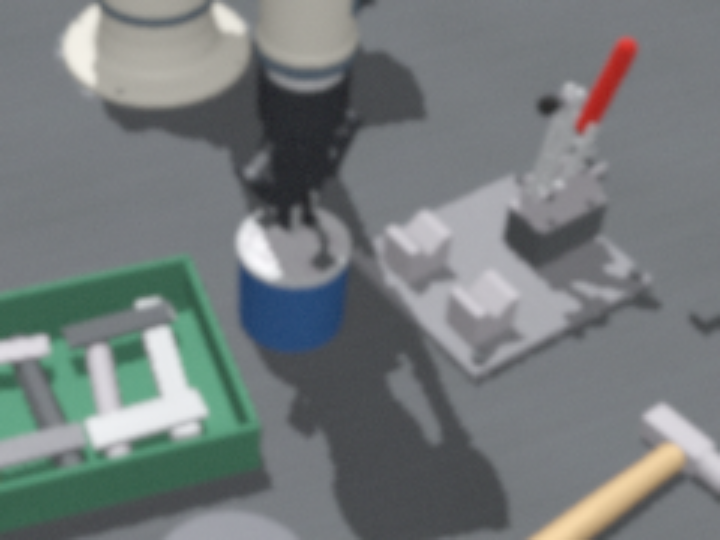

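The can hangs upright at crop pixel (293,275), clear of both the crate and the fixture, about 4 mm above the bench. I lower it and release.

Request:
{"name": "carry_out", "arguments": {
  "dp": [
    [0,0,2],
    [0,0,3.5],
    [0,0,5],
    [0,0,5.5],
    [0,0,5.5]
  ],
  "turn": [
    [0,0,0],
    [0,0,0],
    [0,0,0],
    [0,0,0],
    [0,0,0]
  ],
  "claw": [-1,-1,-1,-1,-1]
}}

```text
time: 7.4
eef_pos: [0.4447, -0.0305, 0.1156]
orientation: [-179.9, 0.2, -159.4]
wrist_force: [-3.9, 1.1, 7.1]
opening: 0.0117
grasp_force: 60.0
```

Request:
{"name": "carry_out", "arguments": {
  "dp": [
    [0,0,0],
    [0,0,0],
    [0,0,0],
    [0,0,-15],
    [0,0,-60],
    [0,0,-120],
    [0,0,-120]
  ],
  "turn": [
    [0,0,0],
    [0,0,0],
    [0,0,0],
    [0,0,0],
    [0,0,0],
    [0,0,0],
    [0,0,0]
  ],
  "claw": [0,0,0,0,0,0,0]
}}

```text
time: 8.28
eef_pos: [0.4459, -0.031, 0.2398]
orientation: [-179.7, 0.6, -159.4]
wrist_force: [0.8, 0.4, -0.8]
opening: 0.0427
grasp_force: 0.0
```

Run:
```python
from h import *
n="wrist"; cp=campose(n); im,d=manip.read_camera(n); p=cloud(n,d,cp)
l=(np.hypot(p[...,0]-.445,p[...,1]+.03)<.06)&(p[...,2]>.08)&(p[...,2]<.10); q=p[l]; A=np.c_[q[:,:2]-q[:,:2].mean(0),np.ones(len(q))]; print(len(q),cv2.minEnclosingCircle((q[:,:2]*1000).astype(np.float32)),np.linalg.lstsq(A,q[:,2],rcond=None)[0])
go([.44,-.32,.30],168)
```

```text
6913 ((443.3089904785156, -30.28934097290039), 50.606849670410156) [-0.00439379 -0.00026856  0.09309856]
dp [106.4, -268.9, -63.2] turn [-0.1, 0.4, 32.6]
```

Request:
{"name": "carry_out", "arguments": {
  "dp": [
    [15,-40,-15],
    [35,-90,-40],
    [55,-140,-63],
    [75,-190,-63],
    [95,-240,-63],
    [106,-269,-63],
    [106,-269,-63],
    [106,-269,-63]
  ],
  "turn": [
    [0,0,6],
    [0,0,13],
    [0,0,20],
    [0,0,27],
    [0,0,32.6],
    [0,0,32.6],
    [0,0,32.6],
    [0,0,32.6]
  ],
  "claw": [0.3,0.3,0.3,0.3,0.3,0.3,0.3,0.3]
}}

```text
time: 9.32
eef_pos: [0.4396, -0.3192, 0.295]
orientation: [179.9, -0.1, 168.0]
wrist_force: [0.6, -0.2, -0.0]
opening: 0.0555
grasp_force: 0.0
```

Run:
```python
from h import *
n="wrist"; cp=campose(n); im,d=manip.read_camera(n); cv2.imwrite("pics/w3.png",im); p=cloud(n,d,cp)
for k in ["brass_bar"]: print(k,[(round(r["p"],2),np.round(r["at"]).tolist()) for r in manip.tip_of(n,k)[:4]])
hsv=cv2.cvtColor(im,cv2.COLOR_BGR2HSV)
y=(hsv[...,1]>110)&(hsv[...,0]>17)&(hsv[...,0]<33)&(abs(p[...,0]-.47)<.12)&(abs(p[...,1]+.33)<.06)&(p[...,2]<.06)
y=cv2.morphologyEx(y.astype(np.uint8),cv2.MORPH_OPEN,np.ones((3,3)))
nn,l,st,c=cv2.connectedComponentsWithStats(y)
for i in range(1,nn):
    if st[i,4]<20: continue
    q=p[l==i]; print(st[i],c[i],q.mean(0),q.min(0),q.max(0),np.percentile(q[:,2],98),cv2.minAreaRect((q[:,:2]*1000).astype(np.float32)))
```

```text
brass_bar [(0.73, [276.0, 202.0]), (0.68, [373.0, 145.0]), (0.65, [154.0, 209.0]), (0.65, [187.0, 19.0])]
[266 145  15   5  72] [272.72222222 146.97222222] [ 0.39865514 -0.32446035  0.02608116] [ 0.39496056 -0.33393427  0.01622581] [ 0.40261597 -0.31473151  0.03068202] 0.030500528638942852 ((398.9602966308594, -324.3577575683594), (19.08868408203125, 4.806674957275391), 79.04615783691406)
[266 167  16  63 933] [273.8960343  197.40514469] [ 0.46662928 -0.33784292  0.02726236] [ 0.4233051  -0.35751953  0.00671338] [ 0.51276884 -0.31972732  0.03168181] 0.030823221632553577 ((468.77178955078125, -339.3160400390625), (21.739377975463867, 91.34550476074219), 77.9398193359375)
[268 247  15  10 122] [275.2295082  251.31147541] [ 0.54617661 -0.35340755  0.0275196 ] [ 0.53898218 -0.36533914  0.01780018] [ 0.55379162 -0.34309986  0.03140515] 0.03068503178674282 ((545.4439086914062, -353.8519287109375), (21.041915893554688, 15.227043151855469), 77.99423217773438)
```

View pics/w3.png

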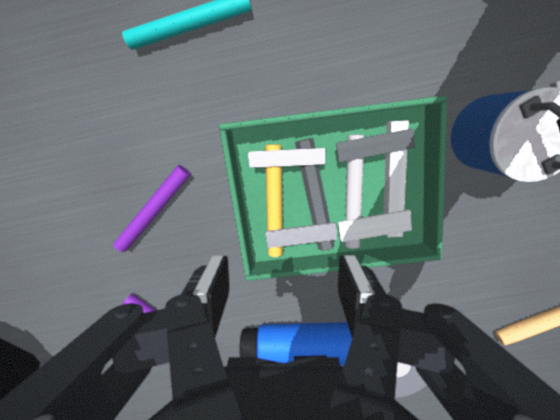

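The yellow bar is at (275,200) in the crate. The teal bar (187,22) and purple bars (152,208) and (140,303) lie outside, so they are decoys, and this view serves as the close check. The bar centre is about (0.475,-0.339) at yaw -11.6°.

Run:
```python
from h import *
print(manip.sense()["eef_pos"]);go([.475,-.339,.08],168.4)
```

```text
[ 0.4398093  -0.31874722  0.29583379]
dp [-38.6, -12.6, 215.8] turn [0.0, 0.0, -0.3]
```

Request:
{"name": "carry_out", "arguments": {
  "dp": [
    [-15,-5,45],
    [-30,-10,100],
    [-39,-13,155],
    [-39,-13,195],
    [-39,-13,216],
    [-39,-13,216],
    [-39,-13,216]
  ],
  "turn": [
    [0,0,0],
    [0,0,0],
    [0,0,0],
    [0,0,0],
    [0,0,0],
    [0,0,0],
    [0,0,0]
  ],
  "claw": [0,0,-0.06,-0.06,-0.06,-0.06,-0.06],
  "force": 60
}}

```text
time: 10.3
eef_pos: [0.4761, -0.3412, 0.0825]
orientation: [-179.9, 0.2, 168.0]
wrist_force: [0.5, 0.9, 0.7]
opening: 0.0401
grasp_force: 0.0
```

Run:
```python
from h import *
n="wrist"; cp=campose(n); im,d=manip.read_camera(n); p=cloud(n,d,cp)
hsv=cv2.cvtColor(im,cv2.COLOR_BGR2HSV)
y=(hsv[...,1]>110)&(hsv[...,0]>17)&(hsv[...,0]<33)&(abs(p[...,0]-.47)<.12)&(abs(p[...,1]+.33)<.06)&(p[...,2]<.06)
y=cv2.morphologyEx(y.astype(np.uint8),cv2.MORPH_OPEN,np.ones((3,3)))
nn,l,st,c=cv2.connectedComponentsWithStats(y)
for i in range(1,nn):
    if st[i,4]<60: continue
    q=p[l==i]; print(st[i],q.mean(0),np.percentile(q[:,2],98),cv2.minAreaRect((q[:,:2]*1000).astype(np.float32)))
go([.475,-.339,.011],168.4); print(manip.sense()["opening"])
cv2.imwrite("pics/w4.png",im)
```

```text
[267 106  34  11 333] [ 0.39904274 -0.32513019  0.02645339] 0.030520601018613803 ((398.7386474609375, -324.957275390625), (21.155399322509766, 6.579123497009277), 77.95360565185547)
[ 268  152   33  129 3822] [ 0.4651425  -0.33813283  0.02739167] 0.030433397966509023 ((469.76739501953125, -338.98492431640625), (22.245330810546875, 94.7979965209961), 79.37511444091797)
[273 312  27  16 342] [ 0.54698493 -0.35400941  0.02783726] 0.0305218186427822 ((543.9985961914062, -353.90069580078125), (20.627906799316406, 18.6527042388916), 81.44193267822266)
dp [1.9, 2.2, 71.7] turn [-0.1, 0.2, -0.4]
0.039881265809481585
```

View pics/w4.png

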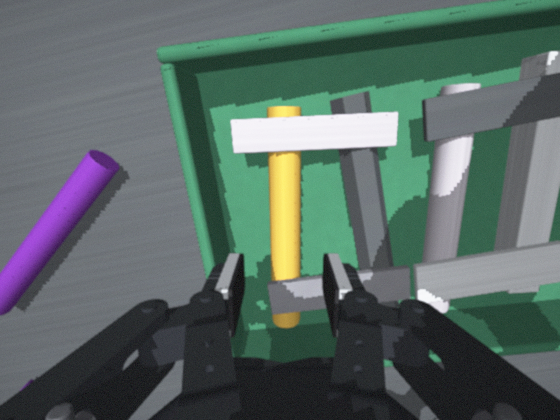

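The close crop shows yellow brass at (285,215), centred between the fingers. The wall is at left and the hex at (360,180) is clear.

Request:
{"name": "carry_out", "arguments": {
  "dp": [
    [1,1,20],
    [2,1,45],
    [2,1,62],
    [2,1,71],
    [2,1,71],
    [2,1,71],
    [2,1,71],
    [2,1,71],
    [2,1,71]
  ],
  "turn": [
    [0,0,0],
    [0,0,0],
    [0,0,-0.8],
    [0,0,-0.8],
    [0,0,-0.8],
    [0,0,-0.8],
    [0,0,-0.8],
    [0,0,-0.8],
    [0,0,-0.8]
  ],
  "claw": [-0.06,-0.06,-0.06,-0.06,-0.06,-1,-1,-1,-1],
  "force": 90
}}

```text
time: 11.48
eef_pos: [0.4737, -0.3396, 0.0095]
orientation: [-180.0, 0.1, 168.8]
wrist_force: [-0.6, 0.5, 6.5]
opening: 0.019
grasp_force: 88.2
```

Request:
{"name": "carry_out", "arguments": {
  "dp": [
    [0,0,-6],
    [0,0,-14],
    [0,0,-24],
    [0,0,-36],
    [0,0,-50],
    [0,0,-70],
    [0,0,-95],
    [0,0,-125],
    [0,0,-160],
    [0,0,-190],
    [0,0,-190],
    [0,0,-190]
  ],
  "turn": [
    [0,0,0],
    [0,0,0],
    [0,0,0],
    [0,0,0],
    [0,0,0],
    [0,0,0],
    [0,0,0],
    [0,0,0],
    [0,0,0],
    [0,0,0],
    [0,0,0],
    [0,0,0]
  ],
  "claw": [-1,-1,-1,-1,-1,-1,-1,-1,-1,-1,-1,-1],
  "force": 90
}}

```text
time: 12.98
eef_pos: [0.4731, -0.3391, 0.198]
orientation: [180.0, -0.1, 168.8]
wrist_force: [-0.4, 1.3, -5.9]
opening: 0.0191
grasp_force: 88.6
```

Run:
```python
from h import *
s=manip.sense();print(s["wrist_force"],s["opening"],s["torque"])
def barfit(n):
    cp=campose(n); im,d=manip.read_camera(n); p=cloud(n,d,cp); hsv=cv2.cvtColor(im,cv2.COLOR_BGR2HSV); c=manip.sense()["eef_pos"]
    y=(hsv[...,1]>110)&(hsv[...,0]>17)&(hsv[...,0]<33)&(np.linalg.norm(p-c,axis=-1)<.12)
    q=p[y]; mu=q.mean(0); w,V=np.linalg.eigh(np.cov(q.T)); a=V[:,2]*np.sign(V[0,2]); t=(q-mu)@a
    print(n,y.sum(),mu,"yaw",np.degrees(np.arctan2(a[1],a[0])),"pitch",np.degrees(np.arcsin(a[2])),"ends",mu+a*t.min(),mu+a*t.max(), "TCP",c)
    return im
im=barfit("wrist");barfit("scene");barfit("top")
cv2.imwrite("pics/w5.png",im)
```

```text
[-0.36090952  1.32586511 -5.90048087] 0.01909457547937379 [0.05407725 0.0185398  0.01050444]
wrist 11535 [ 0.44730232 -0.33420074  0.21607381] yaw -11.217568553533585 pitch -0.052082652733529924 ends [ 0.39586948 -0.32400037  0.21612147] [ 0.51869962 -0.34836054  0.21600765] TCP [ 0.47284307 -0.33884697  0.19702762]
scene 388 [ 0.49662863 -0.34154974  0.21765303] yaw -11.04300085932409 pitch -3.078142874665531 ends [ 0.41834742 -0.32627244  0.22194206] [ 0.55318417 -0.35258708  0.21455436] TCP [ 0.47274937 -0.33878083  0.1966459 ]
top 209 [ 0.42581416 -0.33008195  0.21543643] yaw -9.615065405353162 pitch 1.128670954818022 ends [ 0.395448   -0.32493769  0.21482965] [ 0.46043874 -0.33594762  0.21612831] TCP [ 0.47277441 -0.33877245  0.19665997]
```

View pics/w5.png

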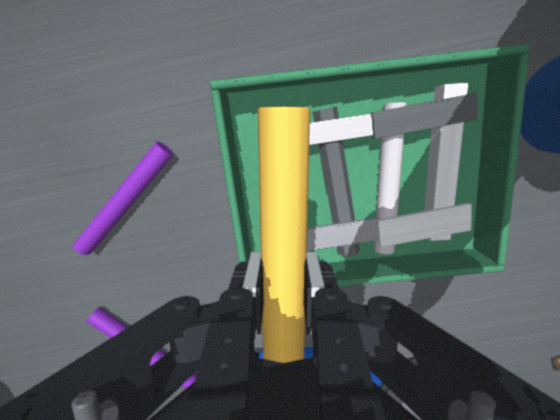

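The bar is held level and the other seven offcuts are still in the crate (hex (335,180), steel (390,180), square (445,160), strips). Moving over the V-blocks.

Run:
```python
from h import *
go([.4788,.1151,.24],-169.25);go([.4788,.1151,.090],-169.25)
```

```text
dp [82.2, 446.5, -42.4] turn [0.1, -0.2, -21.9]
dp [81.7, 446.3, 107.6] turn [0.1, -0.2, -21.9]
```

Request:
{"name": "carry_out", "arguments": {
  "dp": [
    [2,12,-15],
    [8,45,-40],
    [18,95,-42],
    [28,150,-42],
    [38,205,-42],
    [48,260,-42],
    [58,315,-42],
    [68,365,-42],
    [76,410,-42],
    [81,438,-42],
    [82,446,-42],
    [82,446,0],
    [82,446,50],
    [82,446,88],
    [82,446,106],
    [82,446,106],
    [82,446,106]
  ],
  "turn": [
    [0,0,0],
    [0,0,-2],
    [0,0,-4],
    [0,0,-7],
    [0,0,-10],
    [0,0,-13],
    [0,0,-16],
    [0,0,-19],
    [0,0,-21],
    [0,0,-21.9],
    [0,0,-21.9],
    [0,0,-21.9],
    [0,0,-21.9],
    [0,0,-21.9],
    [0,0,-21.9],
    [0,0,-21.9],
    [0,0,-21.9]
  ],
  "claw": [-1,-1,-1,-1,-1,-1,-1,-1,-1,-1,-1,-1,-1,-1,-1,-1,-1]
}}

```text
time: 15.25
eef_pos: [0.4805, 0.1142, 0.0952]
orientation: [-180.0, 0.2, -169.3]
wrist_force: [-1.0, 0.7, -5.0]
opening: 0.0188
grasp_force: 89.1
```

Run:
```python
from h import *
s=manip.sense();print(s["eef_pos"],s["orientation"])
# plate refit incl. scene + wrist ; bar ends
for n in("wrist","scene","top"):
    cp=campose(n); im,d=manip.read_camera(n); p=cloud(n,d,cp); hsv=cv2.cvtColor(im,cv2.COLOR_BGR2HSV)
    c=s["eef_pos"]
    y=(hsv[...,1]>110)&(hsv[...,0]>17)&(hsv[...,0]<33)&(np.linalg.norm(p-c,axis=-1)<.12)
    q=p[y]; mu=q.mean(0); w,V=np.linalg.eigh(np.cov(q.T)); a=V[:,2]*np.sign(V[0,2]); t=(q-mu)@a
    print(n,y.sum(),mu,"yaw",np.degrees(np.arctan2(a[1],a[0])),"ends",mu+a*t.min(),mu+a*t.max())
    F=np.array([.4803,.1154,0]);ca,sa=np.cos(np.radians(10.75)),np.sin(np.radians(10.75)); f=(p-F)@np.array([[ca,-sa,0],[sa,ca,0],[0,0,1]])
    for x0 in(-48,48):
        m=(abs(f[...,0]-x0/1000)<.024)&(abs(f[...,1])<.033)&(f[...,2]>.049)&(f[...,2]<.055)&~y
        if m.sum()>5:
            g=f[m]*1000; L=g[g[:,1]<0];H=g[g[:,1]>0]
            for e in(L,H):
                if len(e)>3: print("  block",x0,len(e),np.round(np.percentile(e,[2,98],axis=0),1).tolist())
    cv2.imwrite(f"pics/p6{n}.png",im)
```

```text
[0.48048464 0.11423972 0.09520526] [-179.99293363    0.20379159 -169.29166411]
wrist 11526 [0.45478317 0.10919479 0.1132783 ] yaw 10.672510467893966 ends [0.39951653 0.09877951 0.11305185] [0.52675874 0.12275895 0.11357321]
  block -48 987 [[-67.4, -25.3, 50.5], [-29.0, -16.6, 53.2]]
  block -48 1101 [[-67.9, 14.6, 50.5], [-29.0, 24.3, 53.2]]
scene 173 [0.51793583 0.11849515 0.11377355] yaw 11.79586439262809 ends [0.40691644 0.09531035 0.11335138] [0.56158621 0.1276109  0.11393954]
  block -48 39 [[-66.1, -22.8, 49.0], [-28.0, -8.0, 55.0]]
  block -48 37 [[-69.8, 10.2, 49.4], [-27.9, 27.1, 54.3]]
  block 48 54 [[27.0, -24.3, 49.2], [67.5, -8.0, 54.9]]
  block 48 66 [[28.8, 10.5, 49.2], [68.4, 28.4, 54.8]]<stdin>:8: RuntimeWarning: Mean of empty slice.
  ret = um.true_divide(
  avg = a.mean(axis, **keepdims_kw)
<stdin>:8: RuntimeWarning: Degrees of freedom <= 0 for slice
  c *= np.true_divide(1, fact)
  c *= np.true_divide(1, fact)
Traceback (most recent call last):
numpy.linalg.LinAlgError: Eigenvalues did not converge
```

Block edges in the wrist cloud confirm the fixture fit to about 0.5 mm, and the bar is in line with it. Lowering.

Request:
{"name": "carry_out", "arguments": {
  "dp": [
    [-1,1,12],
    [-1,1,27],
    [-1,1,38],
    [-1,1,44],
    [-1,1,47],
    [-1,1,48],
    [-1,1,48]
  ],
  "turn": [
    [0,0,0],
    [0,0,0],
    [0,0,0],
    [0,0,0],
    [0,0,0],
    [0,0,0],
    [0,0,0]
  ],
  "claw": [-1,-1,-1,-1,-1,-1,-1]
}}

```text
time: 16.27
eef_pos: [0.4803, 0.1154, 0.0452]
orientation: [-180.0, 0.0, -169.3]
wrist_force: [0.9, 0.2, -5.6]
opening: 0.0187
grasp_force: 89.1
```

Request:
{"name": "carry_out", "arguments": {
  "dp": [
    [0,0,1],
    [0,0,2],
    [0,0,2.5],
    [0,0,3],
    [0,0,3]
  ],
  "turn": [
    [0,0,0],
    [0,0,0],
    [0,0,0],
    [0,0,0],
    [0,0,0]
  ],
  "claw": [-1,-1,-1,-1,-1]
}}

```text
time: 16.9
eef_pos: [0.4807, 0.1151, 0.0432]
orientation: [-180.0, 0.1, -169.3]
wrist_force: [-3.0, -3.8, 4.5]
opening: 0.0188
grasp_force: 90.2
```

Request:
{"name": "carry_out", "arguments": {
  "dp": [
    [0,0,0],
    [0,0,0],
    [0,0,0],
    [0,0,0],
    [0,0,-20],
    [0,0,-70],
    [0,0,-130],
    [0,0,-190],
    [0,0,-240],
    [0,0,-240]
  ],
  "turn": [
    [0,0,0],
    [0,0,0],
    [0,0,0],
    [0,0,0],
    [0,0,0],
    [0,0,0],
    [0,0,0],
    [0,0,0],
    [0,0,0],
    [0,0,0]
  ],
  "claw": [-0.1,-0.1,-0.1,-0.1,-0.1,-0.1,-0.1,-0.1,-0.1,-0.1],
  "force": 50
}}

```text
time: 18.15
eef_pos: [0.4814, 0.1157, 0.2873]
orientation: [-180.0, 0.5, -169.3]
wrist_force: [-0.3, 0.1, -0.2]
opening: 0.0384
grasp_force: 0.0
```

Run:
```python
from h import *
s=manip.sense();print(s["eef_pos"],s["orientation"],s["qpos"])
n="wrist"
cp=campose(n); im,d=manip.read_camera(n); p=cloud(n,d,cp); hsv=cv2.cvtColor(im,cv2.COLOR_BGR2HSV)
F=np.array([.4803,.1154,0]);ca,sa=np.cos(np.radians(10.75)),np.sin(np.radians(10.75)); f=((p-F)@np.array([[ca,-sa,0],[sa,ca,0],[0,0,1]]))*1000
y=(hsv[...,1]>110)&(hsv[...,0]>17)&(hsv[...,0]<33)&(np.linalg.norm(f[...,:2],axis=-1)<120)
y=cv2.morphologyEx(y.astype(np.uint8),cv2.MORPH_OPEN,np.ones((3,3)))>0
q=f[y]; print(y.sum(),q.mean(0),np.percentile(q,[1,99],axis=0),cv2.minAreaRect(q[:,:2].astype(np.float32)))
red=(hsv[...,1]>150)&((hsv[...,0]<6)|(hsv[...,0]>174))&(abs(f[...,0])<60)&(f[...,1]>90)&(f[...,1]<250)&(f[...,2]>90); q=f[red]; print("red fix",len(q),q.mean(0),np.percentile(q,[2,98],axis=0).tolist())
cv2.imwrite("pics/w7.png",im)
```

```text
[0.48136208 0.11565334 0.28729745] [-179.99329362    0.53478253 -169.26581041] [ 9.56900142e+00 -1.02780650e+01  7.98465285e+01  4.43432971e-03
  1.09896728e+02 -9.11636283e+01]
2060 [-3.14565968 -0.49723307 61.27076674] [[-76.49618177 -10.40635974  54.9120198 ]
 [ 78.9037365    9.32438676  64.55866841]] ((1.873565673828125, -0.38718700408935547), (19.946760177612305, 159.10263061523438), 89.60057067871094)
red fix 2624 [ -3.27587325 160.05566582 205.60767714] [[-10.223354974334221, 138.06849348679276, 158.23686854653377], [6.136471401011112, 178.55810134423868, 234.54524213292345]]
```

View pics/w7.png

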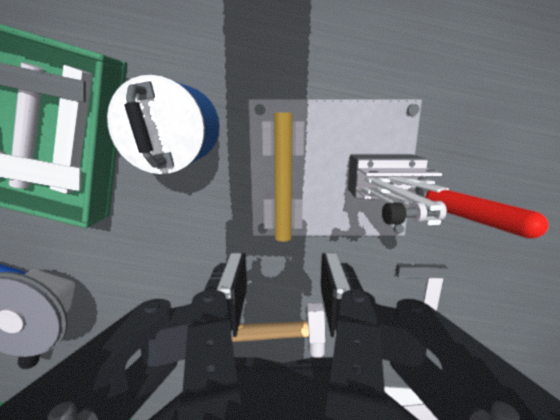

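The bar is seated (285,175): centre x +1.9 mm, y -0.4 mm, axis height about 53 mm. The can stands at (155,120), and the red handle runs from (440,205) to (540,225). Next I shut the fingers and push the handle down from its -y side.

Run:
```python
from h import *
ca,sa=np.cos(np.radians(10.75)),np.sin(np.radians(10.75))
fx=lambda x,y,z:[.4803+(ca*x-sa*y)/1000,.1154+(sa*x+ca*y)/1000,z/1000]
go(fx(-1,136,285),100.75);go(fx(-1,138,214),100.75)
```

```text
dp [1.6, 135.9, -1.0] turn [0.2, 0.2, 90.0]
dp [1.9, 137.9, 70.0] turn [0.2, 0.2, 90.0]
```

Request:
{"name": "carry_out", "arguments": {
  "dp": [
    [0,15,-5],
    [0,30,-5],
    [0,50,-5],
    [0,70,-5],
    [1,90,-5],
    [1,110,-3],
    [1,130,0],
    [2,136,0],
    [2,136,0],
    [2,138,20],
    [2,138,45],
    [2,138,66],
    [2,138,70],
    [2,138,70],
    [2,138,70]
  ],
  "turn": [
    [0,0,10],
    [0,0,20],
    [0,0,30],
    [0,0,40],
    [0,0,50],
    [0,0,60],
    [0,0,70],
    [0,0,80],
    [0,0,90],
    [0,0,90],
    [0,0,90],
    [0,0,90],
    [0,0,90],
    [0,0,90],
    [0,0,90]
  ],
  "claw": [-1,-1,-1,-1,-1,-1,-1,-1,-1,-1,-1,-1,-1,-1,-1]
}}

```text
time: 20.08
eef_pos: [0.4527, 0.2507, 0.2127]
orientation: [179.9, -0.0, 100.7]
wrist_force: [-0.4, -0.0, -0.4]
opening: 0.0
grasp_force: 0.0
```

Run:
```python
from h import *
ca,sa=np.cos(np.radians(10.75)),np.sin(np.radians(10.75))
fx=lambda x,y,z:[.4803+(ca*x-sa*y)/1000,.1154+(sa*x+ca*y)/1000,z/1000]
s=manip.sense();print(s["eef_pos"],s["opening"],s["wrist_force"])
for y,z in((149,211),(176.5,200),(196,183),(209,160),(213,143),(214,127)): go(fx(-1,y,z),100.75)
n="scene"; im,d=manip.read_camera(n); cv2.imwrite("pics/s8.png",cv2.resize(im[80:280,280:480],None,fx=3,fy=3))
```

```text
[0.45270717 0.25071285 0.2126884 ] 3.120480496367426e-05 [-0.41611794 -0.01816848 -0.41435802]
dp [10.9, 0.9, 1.7] turn [0.1, -0.0, -0.0]
dp [38.4, 0.8, 12.7] turn [0.1, -0.0, -0.0]
dp [57.9, 0.8, 29.7] turn [0.1, -0.0, -0.0]
dp [70.9, 0.8, 52.7] turn [0.1, -0.0, -0.0]
dp [74.9, 0.7, 69.7] turn [0.1, -0.0, -0.0]
dp [75.9, 0.7, 85.7] turn [0.1, -0.0, -0.0]
```

View pics/s8.png

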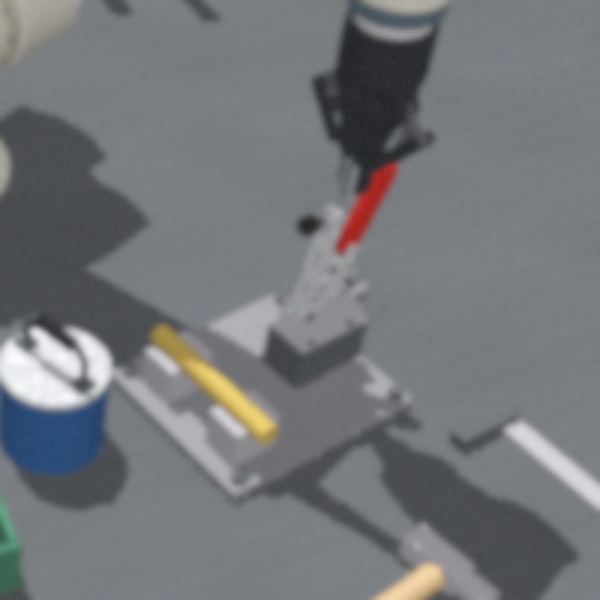

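The fingertips are just on the V-block side of the handle (380,170), with the bar in the grooves at (215,380). Pushing down along the arc.

Request:
{"name": "carry_out", "arguments": {
  "dp": [
    [11,0,2],
    [20,0,5],
    [29,0,8],
    [38,0,12],
    [46,0,18],
    [53,0,24],
    [59,0,31],
    [64,0,39],
    [68,0,47],
    [71,0,54],
    [73,0,62],
    [75,0,69],
    [76,0,75],
    [76,0,80],
    [76,0,85]
  ],
  "turn": [
    [0,0,0],
    [0,0,0],
    [0,0,0],
    [0,0,0],
    [0,0,0],
    [0,0,0],
    [0,0,0],
    [0,0,0],
    [0,0,0],
    [0,0,0],
    [0,0,0],
    [0,0,0],
    [0,0,0],
    [0,0,0],
    [0,0,0]
  ],
  "claw": [-1,-1,-1,-1,-1,-1,-1,-1,-1,-1,-1,-1,-1,-1,-1]
}}

```text
time: 22.0
eef_pos: [0.4383, 0.3257, 0.1268]
orientation: [180.0, -0.1, 100.7]
wrist_force: [0.1, 1.4, 0.3]
opening: 0.0001
grasp_force: 0.5
```

Request:
{"name": "carry_out", "arguments": {
  "dp": [
    [0,0,3],
    [0,0,6],
    [0,0,8],
    [0,0,9],
    [0,0,9]
  ],
  "turn": [
    [0,0,0],
    [0,0,0],
    [0,0,0],
    [0,0,0],
    [0,0,0]
  ],
  "claw": [-1,-1,-1,-1,-1]
}}

```text
time: 22.62
eef_pos: [0.4383, 0.3252, 0.1183]
orientation: [180.0, -0.0, 100.7]
wrist_force: [-1.1, -0.9, 2.7]
opening: -0.0001
grasp_force: 1.6
```

```bash
cat > red.py <<'E'
from h import *
s=manip.sense();print(s["eef_pos"],s["wrist_force"])
ca,sa=np.cos(np.radians(10.75)),np.sin(np.radians(10.75)); F=np.array([.4803,.1154,0])
for n in("scene","top","wrist"):
    cp=campose(n); im,d=manip.read_camera(n); p=cloud(n,d,cp); hsv=cv2.cvtColor(im,cv2.COLOR_BGR2HSV)
    f=((p-F)@np.array([[ca,-sa,0],[sa,ca,0],[0,0,1]]))*1000
    red=(hsv[...,1]>150)&((hsv[...,0]<6)|(hsv[...,0]>174))&(abs(f[...,0])<60)&(f[...,1]>60)&(f[...,1]<290)&(f[...,2]>60); q=f[red]
    if len(q)>10:
        a=np.polyfit(q[:,1],q[:,2],1); print(n,len(q),q.min(0),q.max(0),"slope deg",np.degrees(np.arctan(a[0])))
    if n=="scene": cv2.imwrite("pics/s9.png",cv2.resize(im[80:280,280:480],None,fx=3,fy=3))
E
python3 red.py
```

```text
[0.43831383 0.32523866 0.11826672] [-1.14144197 -0.93774693  2.7100657 ]
scene 94 [ -1.71447941 158.94285315 110.29476741] [ 13.54336767 250.62833376 135.60631431] slope deg -3.7572775292277334
top 66 [ -8.87545637 157.6285628  109.13589911] [  3.37729201 200.89897178 127.51382779] slope deg -8.049500746634578
wrist 2490 [-10.41285746 158.97733146 104.71368059] [  9.0370898  254.4067534  165.54052513] slope deg -7.4094818685315404
```

View pics/s9.png

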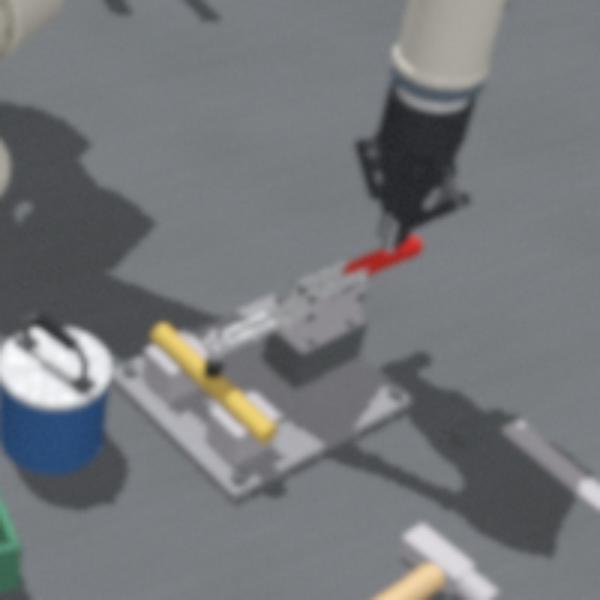

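The pad is on the bar (212,370) and the handle is about level (385,255). I press a little more to reach the stop, then retreat upward.

Request:
{"name": "carry_out", "arguments": {
  "dp": [
    [0,0,2],
    [0,0,4],
    [0,0,5],
    [0,0,5]
  ],
  "turn": [
    [0,0,0],
    [0,0,0],
    [0,0,0],
    [0,0,0]
  ],
  "claw": [-1,-1,-1,-1]
}}

```text
time: 23.28
eef_pos: [0.4385, 0.3255, 0.1149]
orientation: [179.9, -0.0, 100.7]
wrist_force: [-4.3, -2.4, 11.6]
opening: -0.0003
grasp_force: 5.7
```

Request:
{"name": "carry_out", "arguments": {
  "dp": [
    [0,0,2],
    [0,0,3],
    [0,0,3],
    [0,0,0],
    [0,0,-30],
    [0,0,-80],
    [0,0,-130],
    [0,0,-130]
  ],
  "turn": [
    [0,0,0],
    [0,0,0],
    [0,0,0],
    [0,0,0],
    [0,0,0],
    [0,0,0],
    [0,0,0],
    [0,0,0]
  ],
  "claw": [-1,-1,-1,-1,-1,-1,-1,-1]
}}

```text
time: 24.28
eef_pos: [0.4397, 0.3262, 0.2478]
orientation: [179.5, -0.2, 100.7]
wrist_force: [-0.4, 1.2, -0.1]
opening: 0.0001
grasp_force: 0.0
```

```bash
python3 red.py
python3 - <<'E'
from h import *
n="scene"; cp=campose(n); im,d=manip.read_camera(n); p=cloud(n,d,cp); hsv=cv2.cvtColor(im,cv2.COLOR_BGR2HSV)
ca,sa=np.cos(np.radians(10.75)),np.sin(np.radians(10.75)); F=np.array([.4803,.1154,0]); f=((p-F)@np.array([[ca,-sa,0],[sa,ca,0],[0,0,1]]))*1000
y=(hsv[...,1]>110)&(hsv[...,0]>17)&(hsv[...,0]<33)&(np.linalg.norm(f[...,:2],axis=-1)<120)
q=f[y]; print(y.sum(),np.percentile(q,[1,50,99],axis=0),cv2.minAreaRect(q[:,:2].astype(np.float32)))
cv2.imwrite("pics/s10.png",im[100:310,150:490])
E
```

```text
[0.43969031 0.32620399 0.24777596] [-0.41733166  1.23762129 -0.0717427 ]
scene 112 [ -4.84272069 158.97094377 109.76581394] [ 10.9400026  245.82056206 125.10647662] slope deg -3.6033979600610535
top 198 [-11.32495913 157.92660934 105.44565392] [  5.24327477 252.15338193 126.56325529] slope deg -4.796095675588406
wrist 1792 [-10.03371657 167.90782454 106.08176497] [  9.04209766 254.45752694 246.59654226] slope deg -3.1804299636254734
300 [[-76.81284316  -9.05767822  51.53936537]
 [  4.46927697  -3.78895979  61.88418863]
 [ 81.52815439   6.05113044  71.48674307]] ((1.9104766845703125, 0.03813362121582031), (20.848814010620117, 161.60435485839844), 88.51400756835938)
```

View pics/s10.png

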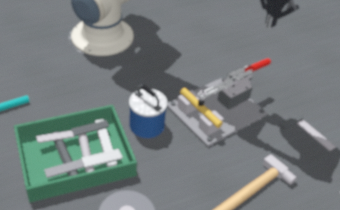

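The handle is down at about -4° (258,66), the pad is on the bar (200,103), the can is upright (148,112), and the offcuts are in the crate. Handing in.

```bash
python3 -c "
from station import manip
print(manip.finish_job())"
```

```text
the job is handed in; nothing more can be done
None
```

I handed the job in at about 24 s of the 56 s limit, but the hand-in call returned no verdict. At the last look the can stood upright on the bench beside the fixture, the brass bar lay in both grooves with the pad on it, the handle was fully down at about -4°, and the other seven offcuts were in the crate. The pad's grip force could not be read directly.

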